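Lock the right bottle holder on the shaker and load it

ROBOT

A 7-joint arm with a two-finger parallel gripper is mounted at the origin on a cart in front of the work surface, level with it; the furniture and walls round the work are solid. World frame = base frame: x ahead of the robot, y to its left, z up, the work surface at z = 0. Lengths are in m, angles in rad, forces in N, time in s.
With the tool pointing down it reaches from about 0.4 to 0.85 m from the base axis. Payload 4.5 kg.
Tool frame: the origin (TCP) lies on the centre line of the jaws, within the pads' length; the fingertips stand 8 mm ahead of it and the grasp point (between the pads) lies 11 mm behind it; z points along the fingers, x is the direction in which the jaws open and shut, and the axes are right-handed (so a half turn about z gives the same grasp; the last joint's range is limited). The gripper opens to 88 mm and grips with 3 to 60 N. Pads are 18 mm wide; open, the fingers measure 123 mm over their backs; the gripper's body (75 mm by 187 mm) begins 45 mm behind the grasp point.
Start: joints at [1.271, 0.689, -0.195, 1.565, 0.157, 0.902, -0.215], TCP at [0.205, -0.591, 0.247] pointing down, gripper open.
Joint ranges: [-3.01, 3.01], [-0.46, 2.08], [-1.47, 1.51], [0.13, 2.56], [-1, 4.14], [0.04, 2.09], [-2.66, 2.66]. Speed limits (rad/s): [2.57, 2.57, 3.14, 3.14, 3.14, 3.14, 3.14].

INTERFACE

Orientations are given as a unit quaternion [x, y, z, w].
In Python, from plant import r gives the robot as it stands.
- The arm moves only by the shell command python3 -m pendant 'ROWS' [FORCE]. ROWS is JSON, a list of rows, each a list of 3 entries, a list of its own where there are three numbers: the turn, a rotation vector about the tool's x, y, z in rad, then the shift along the tool's x, y, z in m, then the opening, from 0 (shut) to 1 (fully open). In form: [[[wx, wy, wz], [tx, ty, tz], claw], ...]. A call has 1 to 10 rows; each row is the pose to reach, as a shift and turn from the pose commanded when the call began, along the tool's axes at that moment; what a row does not reach only later rows make up. A row lasts 1/10 s, in which the tool goes at most 50 mm and 8.59 degrees, less where a joint would pass 70% of its speed; a pose out of reach is approached as far as the arm can. A call with a gripper value outside its range is refused whole. The fingers move at their own pace and stop on an object; FORCE is the grip in N (left out, the last holds). Time passes only in rows, so rows that repeat a pose let the fingers close. It gives the time, the measured TCP pose, the force and the opening at its end, in the units of the state.
- r.get_state(): the state, without advancing time (a new reading comes with each control period).
- r.snapshot(name): name is "scene" or "side" or "wrist"; returns a dict with "image" (384x512x3 uint8, red, green, blue), "mtx" (3x3 intrinsics, pixels), "R" (3x3) and "t" (3): a world point X has camera coordinates R X + t; the wrist camera has in their place "T_tool_cam" (4x4, takes a point from camera to tool coordinates, whose origin is the TCP and whose axes are the tool frame's). Camera axes: x right, y down, z forward; pixel columns grow to the right and rows downward; lengths in m; the calibration is good to about 2 mm. A picture is of the moment at which its call begins: read the wrist's pose just before it. There is no depth.
- r.finish_job(): hands the job in, once; it reports no verdict.
The state is a dict: "clock": time; "q": joint angles; "qd": joint speeds; "joint_torque": joint torques, N m; "tool_pos": TCP position; "eef_rot": TCP orientation; "contact_force": force on the tool from outside, world axes, zero at the start; "moment": the same for the moment, N m; "opening": opening from 0.0 (shut) to 1.0 (fully open).
Only numpy, scipy, OpenCV 4.12 (cv2) and the standard library are available. Lean on these libraries where they do the work, as an engineer would, in place of code of your own. Each camera call takes 0.05 s, during which the arm holds its last target. There are 200 camera calls.

TASK

The small amber bottle rattles in a holder that is too wide for it. Take the holder whose sleeve fits the bottle closely, lower its keyholes over the two screw heads on the shaker platform and slide it towards the back of the shaker (away from the front panel) until the spring catch pops up behind the plate; only then move the bottle over into it, upright and right down. Leave the other two holders and the things around where they are, and do not tip the bottle over.

Things in the scene. Friction and masses are not known exactly. Their poses are not given: they have to be found in the camera images.
- shaker: Laboratory shaker, fixed: white body 122 x 130 mm, black front panel (screen, knob) on its -x face; on top an aluminium platform 112 (x) x 128 (y) mm, its top 64 mm above the desk, with two upright screws and a spring catch. Origin: centre of the underside, on the desk; x points from the front panel to the back, y to the left, z up.
- screw_left (a point): Left shoulder screw (shaker x = 0, y = +40 mm): point on its axis at the platform's top. Shank 8 mm thick, domed head 16 mm across; 6 mm free under the head, head top 11 mm above the platform. Axes as the shaker's.
- screw_right (a point): Right shoulder screw, the same, at shaker x = 0, y = -40 mm. A 4 mm plate has 2 mm of play in height under the heads; plate and platform are smooth metal and slide easily unless the plate is pressed down.
- seat (a point): Point on the platform's top (shaker x = +9, y = 0, z = 64 mm) where a locked holder's origin lies, with the holder's x along the seat's x (the shaker's axes): the shanks are then at the slots' narrow ends. The holder comes down 18 mm in front, at seat x = -18 mm, where the heads pass the round entries with 2 mm to spare all round, and is slid 18 mm towards +x.
- catch (a joint): Spring catch, a steel block 12 x 26 mm, 41 mm in front (-x) of the seat. 0 = up, 6.5 mm proud; 0.0065 (m) = flush. Up at the start; the plate presses it down as the holder is lowered (0.5 to 1 N, less than the holder's weight); it pops up behind the plate's rear edge when the plate is within 1.8 mm of the seat.
- holder_a: Holder, one of three look-alikes with different sleeves: aluminium foot plate 66 x 108 x 4 mm, round black sleeve upright on its middle. THIS ONE: bore 33 mm, outside 45 mm. Sleeve open at the top, its rim 32 mm above the plate's underside, the bore reaching down to the plate (4 mm up). Loose, 0.3 kg. Origin: centre of the plate's underside; x along the short side, y the long side, z up.
- holder_b: Holder, one of three look-alikes with different sleeves: aluminium foot plate 66 x 108 x 4 mm, round black sleeve upright on its middle. THIS ONE: bore 40 mm, outside 52 mm. Sleeve open at the top, its rim 32 mm above the plate's underside, the bore reaching down to the plate (4 mm up). Loose, 0.3 kg. Origin: centre of the plate's underside; x along the short side, y the long side, z up.
- holder_c: Holder, one of three look-alikes with different sleeves: aluminium foot plate 66 x 108 x 4 mm, round black sleeve upright on its middle. THIS ONE: bore 48 mm, outside 60 mm. Sleeve open at the top, its rim 32 mm above the plate's underside, the bore reaching down to the plate (4 mm up). Loose, 0.3 kg. Origin: centre of the plate's underside; x along the short side, y the long side, z up.
- holder_b_front (a point): Middle of the front (+x) edge of holder_b's plate, top face. KEYHOLES, on all three plates alike, at holder y = +40 and -40 mm: round entry, 20 mm diameter, centre x = +9 mm; from it an 11 mm wide slot runs to -x, closed at x = -13 mm, so that an 8 mm shank stops at x = -9 mm. The +x edge leads as the plate slides home.
- amber_bottle_small: Small dark amber bottle with a black cap, standing in holder_c at the start: body 36 mm in diameter up to about 50 mm, cap 18 mm in diameter from 63 to 77 mm (top), about 50 g. Cap fixed. Origin: centre of its underside, z up.
- label_roll: Bystander: roll of blank labels, 73 x 86 x 62 mm, loose. Origin: centre of its underside.
- tape: Bystander: black tape roll lying flat, 55 mm wide, 19 mm high, loose. Origin: centre of its underside.
- marker: Bystander: white marker pen with a green cap, 135 mm long, 17 mm thick, lying loose near the desk's front edge. Origin: centre of its underside.
Mind the look-alikes: they are no part of the job. What is shaped like the amber_bottle_small but red is not meant.

How it is judged:
On the way:
1. The fitting holder (40 mm bore) is locked on the shaker, catch up behind it, before the bottle is moved into it (x of holder_b in the frame of seat between -0.004 and 0.003 m and y of holder_b in the frame of seat between -0.003 and 0.003 m and z of holder_b in the frame of seat between -0.002 and 0.003 m and x of holder_b_front in the frame of seat above 0.02 m and angle between the x axis of holder_b and the x axis of seat, either way round below 0.08 rad and value of joint catch below 0.0015 m and horizontal distance between amber_bottle_small and holder_b above 0.04 m), for 0.2 s.
At the end, for the whole second after the job is handed in: holder_b locked: within 4 mm of the seat along x, 3 mm in y and z, 0.08 rad of its axes, front edge to the back, catch up (under 0.0015 m); the bottle in its sleeve, within 6 mm of the axis, underside 1 to 7.5 mm above the holder's, upright within 0.12 rad; both at rest (x of holder_b in the frame of seat between -0.004 and 0.003 m and y of holder_b in the frame of seat between -0.003 and 0.003 m and z of holder_b in the frame of seat between -0.002 and 0.003 m and x of holder_b_front in the frame of seat above 0.02 m and angle between the x axis of holder_b and the x axis of seat, either way round below 0.08 rad and value of joint catch below 0.0015 m and horizontal distance between amber_bottle_small and holder_b below 0.006 m and z of amber_bottle_small in the frame of holder_b between 0.001 and 0.0075 m and angle between amber_bottle_small's own z axis and vertical below 0.12 rad and linear speed of each of amber_bottle_small, holder_b below 0.02 m/s); the robot touches nothing.
It fails at once if one of the other two holders is moved more than 40 mm (distance of any of holder_a, holder_c from where it was at the start of the episode above 0.04 m).
It fails at once if the small bottle tips over (more than 0.8 rad) (angle between amber_bottle_small's own z axis and vertical above 0.8 rad).
It fails at once if label roll, tape or marker pen is moved more than 30 mm (distance of any of label_roll, tape, marker from where it was at the start of the episode above 0.03 m).
It also fails if it takes over 51 s, if anything falls off the work surface, if the arm or the gripper's body presses on something with over 40 N, if the wrist force passes 120 N, or if a joint passes its speed limit or range.

## Working session

There is one attempt and no reset: what is moved stays moved. The work goes in short steps, Python scripts to look and compute and a shell command to move; the robot and the scene stay as the last step left them, time stands still between calls to the robot, and variables do not carry over. Pictures are saved under pics/ and viewed, about 8 in all and at most 12, crops included, and the job is handed in when it is done.

```bash
mkdir -p pics; ls; cat > h.py <<'E'
import numpy as np, cv2
from scipy.spatial.transform import Rotation as R
from plant import r
def snap(name, fn=None):
    st=r.get_state(); s=r.snapshot(name)
    if "T_tool_cam" in s:
        T=np.eye(4); T[:3,:3]=R.from_quat(st["eef_rot"]).as_matrix(); T[:3,3]=st["tool_pos"]
        C=np.linalg.inv(T@np.array(s["T_tool_cam"])); s["R"]=C[:3,:3]; s["t"]=C[:3,3]
    s={k:np.array(v) for k,v in s.items()}
    if fn:
        cv2.imwrite("pics/"+fn+".png", s["image"][:,:,::-1]); np.savez("pics/"+fn, **s)
    return s
def load(fn): return dict(np.load("pics/"+fn+".npz"))
def ray(s,p,z):
    c=-s["R"].T@s["t"]; d=s["R"].T@np.linalg.inv(s["mtx"])@np.array([p[0],p[1],1.])
    return c+d*(z-c[2])/d[2]
def proj(s,X):
    u=s["mtx"]@(s["R"]@np.array(X)+s["t"]); return u[:2]/u[2]
E
python3 - <<'E'
from h import *
a=snap("scene","scene0"); b=snap("side","side0"); w=snap("wrist","wrist0")
cv2.imwrite("pics/m0.png", cv2.resize(np.vstack([np.hstack([a["image"],b["image"]])])[:,:,::-1],None,fx=.78,fy=.78))
for s in (a,b,w): print((-s["R"].T@s["t"]).round(3), s["mtx"][0,0])
print(r.get_state())
E
```

```text
pics
[-0.078  0.811  0.743] 357.84587961629416
[0.481 0.98  0.923] 471.6828070497697
[ 0.284 -0.564  0.384] 284.19920555717215
{'clock': 0.15, 'q': array([ 1.27078586,  0.68981996, -0.19454494,  1.56608221,  0.15727813,
        0.90246625, -0.21512913]), 'qd': array([-0.00069149, -0.00166818, -0.00161335, -0.00285492, -0.00052534,
       -0.00120275,  0.00025348]), 'joint_torque': array([-1.66056274e-03, -5.27861810e+01, -1.26874153e+00, -1.53586060e+01,
       -5.25362114e-02,  3.96381991e-03,  1.13880910e-04]), 'tool_pos': array([ 0.2046127 , -0.59007559,  0.24608292]), 'eef_rot': array([ 8.14762675e-01, -5.79794188e-01, -5.84003891e-04, -3.75211328e-04]), 'contact_force': array([-0.00870196,  0.4054272 , -0.2841164 ]), 'moment': array([ 0.0323551 ,  0.00672844, -0.00569689]), 'opening': 0.9984919373428575}
```

View pics/scene0.png

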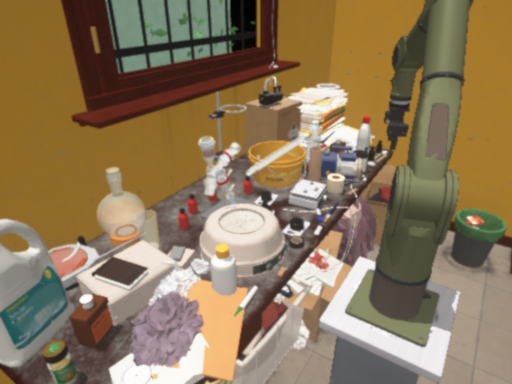

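View pics/side0.png

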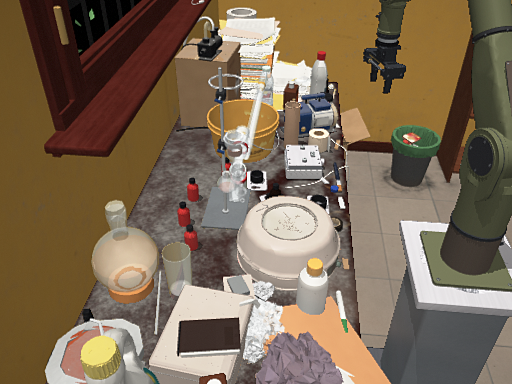

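The scene is cluttered. The shaker is at side (305,160), with black sleeves at side (257,178) and (318,202). I'll enlarge that area.

```bash
python3 - <<'E'
from h import *
b=load("side0"); a=load("scene0")
i=b["image"][95:245,215:360]; j=a["image"][160:260,230:360]
i=cv2.resize(i,None,fx=4,fy=4,interpolation=cv2.INTER_CUBIC); j=cv2.resize(j,(0,0),fx=1.65,fy=1.65,interpolation=cv2.INTER_CUBIC)
cv2.imwrite("pics/crop1.png",i[:,:,::-1])
for n,p,z in [("shaker top",(305,158),.064),("hold1",(257,178),.03),("hold2",(318,202),.03),("hold3",(335,224),.02),("whitebox R",(318,135),.06)]:
    print(n,ray(b,p,z).round(3))
for n,p,z in [("shaker top",(308,190),.064),("hold1",(268,197),.03),("hold2",(296,226),.03)]:
    print(n,ray(a,p,z).round(3))
E
```

```text
shaker top [ 0.446 -0.373  0.064]
hold1 [ 0.6   -0.286  0.03 ]
hold2 [ 0.401 -0.179  0.03 ]
hold3 [ 0.351 -0.092  0.02 ]
whitebox R [ 0.402 -0.541  0.06 ]
shaker top [ 0.442 -0.37   0.064]
hold1 [ 0.578 -0.285  0.03 ]
hold2 [ 0.384 -0.158  0.03 ]
```

View pics/crop1.png

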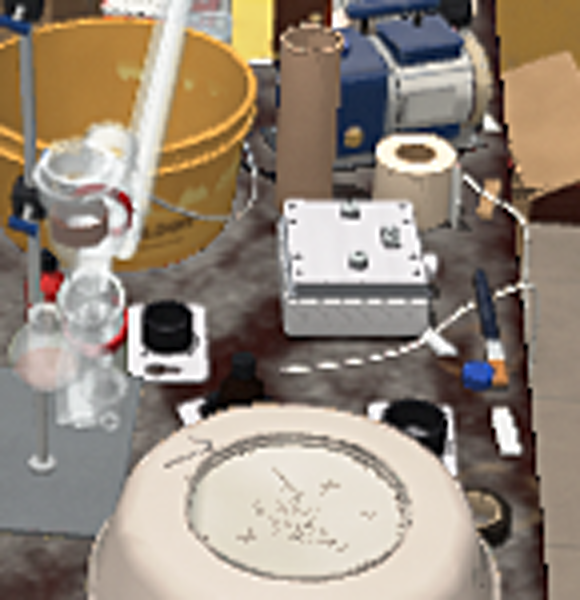

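Three holders are visible. One is clear at crop (168,330) with a small sleeve. One is at (413,430), partly behind the white tub. One holds the dark bottle, at (240,390). The shaker platform shows its screws at crop (350,212) and (357,262), with the catch towards the robot. Next I'll look with the wrist camera from above.

```bash
python3 -m pendant '[[[0,0,0],[0,0,-0.05],1],[[0,0,0],[-0.03,-0.04,-0.09],1],[[0,0,0],[-0.055,-0.08,-0.12],1],[[0,0,0],[-0.08,-0.12,-0.13],1],[[0,0,0],[-0.105,-0.16,-0.13],1],[[0,0,0],[-0.13,-0.2,-0.13],1],[[0,0,0],[-0.155,-0.24,-0.13],1],[[0,0,0],[-0.18,-0.285,-0.13],1],[[0,0,0],[-0.2,-0.325,-0.13],1],[[0,0,0],[-0.2,-0.325,-0.13],1]]'
python3 - <<'E'
from h import *
w=snap("wrist","wrist1"); print((-w["R"].T@w["t"]).round(3), w["R"].round(2), r.get_state()["tool_pos"],r.get_state()["q"])
cv2.imwrite("pics/wrist1b.png",cv2.resize(w["image"],(800,600),interpolation=cv2.INTER_CUBIC)[:,:,::-1])
E
```

```text
clock: 1.15
tool_pos: [0.4514, -0.2878, 0.3768]
eef_rot: [0.818, -0.575, 0.0, -0.003]
contact_force: [0.3, 0.1, -0.4]
opening: 0.995
[ 0.53  -0.261  0.515] [[ 0.34 -0.94 -0.  ]
 [-0.89 -0.32  0.32]
 [-0.3  -0.11 -0.95]] [ 0.44934107 -0.29065688  0.37659226] [ 0.65890495  0.43119941 -0.2635001   1.6422673   0.12055786  1.08395411
 -0.86619552]
```

View pics/wrist1b.png

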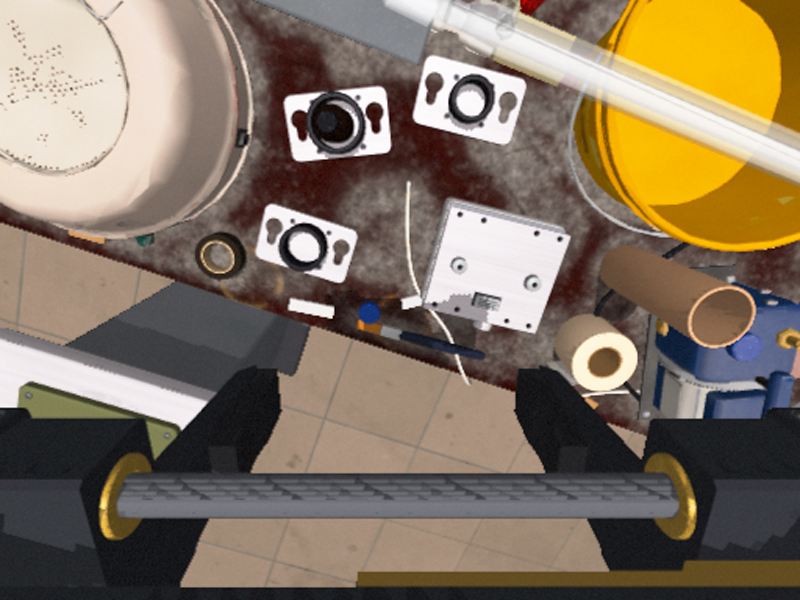

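The wrist view (800 px wide) shows:
- Bottle in its holder at (335,120)
- Free holders at (470,98) and (303,245)
- Shaker platform centre at (495,265), with screws at (459,264) and (533,283), catch at (487,300) and knob at the bottom

I'll measure the plates, sleeves and platform.

```bash
cat > m.py <<'E'
from h import *
def poly(s,c,z): return np.array([ray(s,p,z)[:2] for p in c.reshape(-1,2)],np.float32)
def plates(s,seeds):
    hsv=cv2.cvtColor(s["image"],cv2.COLOR_RGB2HSV)
    m=((hsv[...,2]>165)&(hsv[...,1]<45)).astype(np.uint8)
    cs,_=cv2.findContours(m,cv2.RETR_EXTERNAL,cv2.CHAIN_APPROX_NONE)
    for n,p,z in seeds:
        d=[cv2.pointPolygonTest(c,p,True) if cv2.contourArea(c)>150 else -1e9 for c in cs]
        c=cs[int(np.argmax(d))]
        (cx,cy),(w,h),a=cv2.minAreaRect(poly(s,c,z)*1000)
        if w>h: a-=90
        print(n,"d%.1f"%max(d),"centre",round(cx,1),round(cy,1),"size",round(min(w,h),1),round(max(w,h),1),"short-axis dir deg",round(a,1))
def sleeve(s,p,z,rad):
    hsv=cv2.cvtColor(s["image"],cv2.COLOR_RGB2HSV); m=(hsv[...,2]<75).astype(np.uint8)
    k=np.zeros_like(m); cv2.circle(k,(int(p[0]),int(p[1])),rad,1,-1); m&=k
    cs,_=cv2.findContours(m,cv2.RETR_EXTERNAL,cv2.CHAIN_APPROX_NONE); c=max(cs,key=cv2.contourArea)
    q=poly(s,c,z)*1000; (x,y),(w,h),a=cv2.fitEllipse(q); print("sleeve",round(x,1),round(y,1),"axes",round(w,1),round(h,1))
E
python3 - <<'E'
from m import *
s=load("wrist1"); f=.64
plates(s,[("bottleH",(368*f,148*f),.004),("H_tr",(498*f,125*f),.004),("H_ll",(330*f,270*f),.004),("shaker",(500*f,250*f),.064)])
for p in [(470,98),(303,245),(335,122)]: sleeve(s,(p[0]*f,p[1]*f),.032,24)
for n,p in [("sl",(459,264)),("sr",(533,283))]: print(n,ray(s,(p[0]*f,p[1]*f),.075).round(4))
im=s["image"]
c=[cv2.resize(im[y:y+70,x:x+90],(400,311),interpolation=cv2.INTER_CUBIC) for x,y in [(258,30),(155,120)]]
c.append(cv2.resize(im[120:225,260:375],(400,311),interpolation=cv2.INTER_CUBIC)); c.append(cv2.resize(im[45:115,170:260],(400,311),interpolation=cv2.INTER_CUBIC))
cv2.imwrite("pics/crop2.png",np.vstack([np.hstack(c[:2]),np.hstack(c[2:])])[:600,:,::-1])
E
```

```text
bottleH d1.7 centre 547.9 -216.1 size 49.7 66.4 short-axis dir deg -64.3
H_tr d9.3 centre 604.5 -313.2 size 67.3 111.9 short-axis dir deg 6.6
H_ll d5.3 centre 398.8 -192.8 size 66.7 109.6 short-axis dir deg 1.9
shaker d23.5 centre 450.5 -371.3 size 128.2 179.4 short-axis dir deg 4.0
sleeve 602.2 -310.9 axes 41.2 44.8
sleeve 401.4 -194.7 axes 48.4 54.1
sleeve 535.3 -187.4 axes 59.8 63.9
sl [ 0.4502 -0.3551  0.075 ]
sr [ 0.4576 -0.4343  0.075 ]
```

View pics/crop2.png

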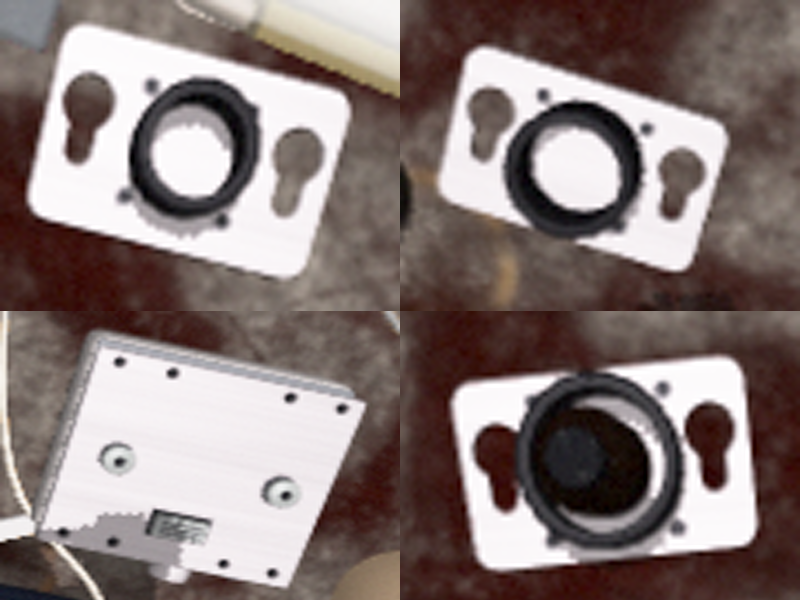

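The free holder at the lower left has a ~51–52 mm sleeve, so it is holder_b. The upper right one is ~44 mm (holder_a), and the bottle stands in the 60 mm one. All the keyhole entries point to +x. Next I need the holder's yaw and the clearances to the tub and tube.

```bash
python3 - <<'E'
from m import *
s=load("wrist1"); b=load("side0"); f=.64
hsv=cv2.cvtColor(s["image"],cv2.COLOR_RGB2HSV); m=((hsv[...,2]>165)&(hsv[...,1]<45)).astype(np.uint8)
cs,_=cv2.findContours(m,cv2.RETR_EXTERNAL,cv2.CHAIN_APPROX_NONE)
for z in (.004,):
    c=max(cs,key=lambda c:cv2.pointPolygonTest(c,(330*f,270*f),True) if cv2.contourArea(c)>150 else -1e9)
    B=cv2.boxPoints(cv2.minAreaRect(poly(s,c,z)*1000)); print(B.round(1))
    e=[B[i]-B[i-1] for i in range(4)]; l=max(e,key=np.linalg.norm); l=l*np.sign(l[1]); print("holder yaw",np.degrees(np.arctan2(-l[0],l[1])))
def tri(p,q):
    L=[]
    for S,u in((s,p),(b,q)):
        o=-S["R"].T@S["t"]; d=S["R"].T@np.linalg.inv(S["mtx"])@np.array([*u,1.]); d/=np.linalg.norm(d); L.append((o,np.eye(3)-np.outer(d,d)))
    return np.linalg.solve(sum(P for o,P in L),sum(P@o for o,P in L)).round(3)
print("tube top",tri((722*f,318*f),(293,105)),"tub edge@z.08",ray(s,(245*f,150*f),.08).round(3),ray(s,(225*f,205*f),.08).round(3))
print("label roll",tri((603*f,362*f),(215+415/4,95+153/4)))
print("bottle cap",tri((327*f,120*f),(215+243/4,95+358/4)))
print("pen ends",ray(s,(290*f,302*f),.008).round(3),ray(s,(333*f,312*f),.008).round(3),"tape",ray(s,(220*f,257*f),.019).round(3))
E
```

```text
[[ 363.7 -139.2]
 [ 367.3 -248.7]
 [ 434.  -246.5]
 [ 430.3 -136.9]]
holder yaw 1.9105349
tube top [ 0.499 -0.561  0.166] tub edge@z.08 [ 0.484 -0.126  0.08 ] [ 0.428 -0.12   0.08 ]
label roll [ 0.398 -0.554  0.06 ]
bottle cap [ 0.534 -0.19   0.078]
pen ends [ 0.325 -0.196  0.008] [ 0.331 -0.248  0.008] tape [ 0.355 -0.108  0.019]
```

```bash
python3 -m pendant '[[[0,0,0.148],[-0.011,0.001,0.01],1],[[0,0,0.296],[-0.022,0.003,0.02],1],[[0,0,0.444],[-0.033,0.004,0.035],1],[[0,0,0.592],[-0.044,0.006,0.055],1],[[0,0,0.74],[-0.055,0.007,0.075],1],[[0,0,0.888],[-0.066,0.009,0.095],1],[[0,0,1.036],[-0.077,0.01,0.115],1],[[0,0,1.184],[-0.088,0.012,0.135],1],[[0,0,1.332],[-0.1,0.013,0.155],1],[[0,0,1.48],[-0.108,0.014,0.177],1]]'
python3 -m pendant '[[[0,0,0.14],[0,0,0],1],[[0,0,0.28],[0,0,0],1],[[0,0,0.403],[0,0,0],1],[[0,0,0.403],[0,0,0],1],[[0,0,0.403],[0,0,0],1]]'
python3 - <<'E'
from m import *
w=snap("wrist","wrist2"); st=r.get_state(); print(st["tool_pos"],R.from_quat(st["eef_rot"]).as_rotvec(),np.degrees(np.arctan2(*R.from_quat(st["eef_rot"]).as_matrix()[[1,0],0])),st["q"])
print("pred px",proj(w,(.399,-.193,.004)))
hsv=cv2.cvtColor(w["image"],cv2.COLOR_RGB2HSV); v=w["image"].copy()
cv2.imwrite("pics/wrist2b.png",cv2.resize(v,(800,600),interpolation=cv2.INTER_CUBIC)[:,:,::-1])
E
```

```text
clock: 2.2
tool_pos: [0.3967, -0.1984, 0.1993]
eef_rot: [-0.207, 0.978, -0.001, -0.0]
contact_force: [-0.4, 0.1, 0.8]
opening: 1.001
clock: 2.7
tool_pos: [0.3973, -0.1984, 0.1998]
eef_rot: [-0.012, 1.0, -0.0, -0.0]
contact_force: [0.2, -0.3, -0.6]
opening: 1.001
[ 0.39741639 -0.19828457  0.1997832 ] [ 3.62759763e-02 -3.14133093e+00  6.46811806e-04] -178.67676029766076 [ 0.20857039  0.55970573  0.23256074  2.15525247 -0.28161024  0.45437006
 -2.45755054]
pred px [252.38050536 175.44035941]
```

View pics/wrist2b.png

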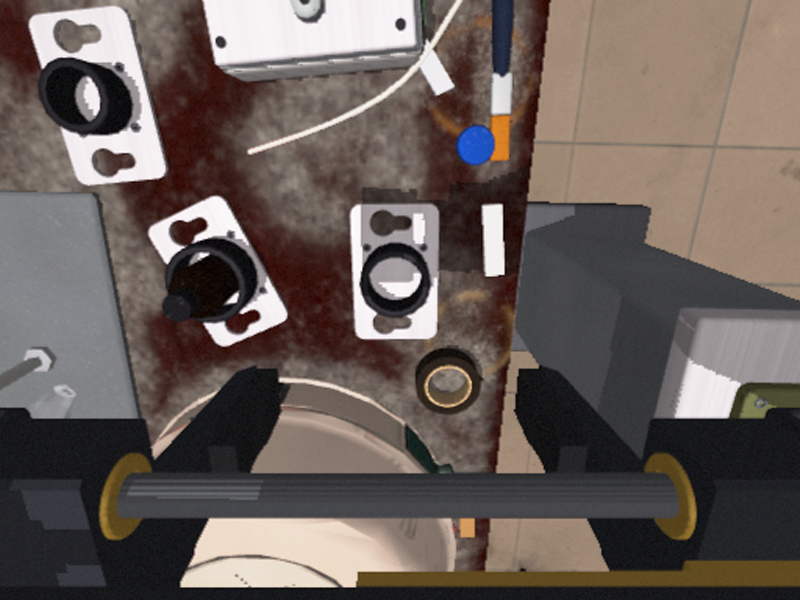

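From above, holder_b is at (394,272) with its keyhole entries towards -x of the image (world +x), so the orientation is right. The tub edge and tape lie below, clear of the jaws. Next I'll measure its centre and yaw here.

```bash
python3 - <<'E'
from m import *
s=load("wrist2"); f=.64
hsv=cv2.cvtColor(s["image"],cv2.COLOR_RGB2HSV); m=((hsv[...,2]>110)&(hsv[...,1]<60)).astype(np.uint8)
m[:120]=0; m[225:]=0; m[:,:215]=0; m[:,290:]=0
cs,_=cv2.findContours(m,cv2.RETR_EXTERNAL,cv2.CHAIN_APPROX_NONE)
c=np.vstack([c for c in cs if cv2.contourArea(c)>60])
B=cv2.minAreaRect(poly(s,c,.004)*1000); print(B); print(cv2.boxPoints(B))
# bore rim: dark ring outer at z=.032
sleeve(s,(394*f,272*f),.032,27)
# outer top edge columns: left/right extent of dark ring at row 268
g=hsv[...,2]
for row in (170,174,178): print(row,[ (i) for i in range(222,284) if g[row,i]<60])
E
```

```text
((398.67108154296875, -192.6863250732422), (68.15143585205078, 109.48108673095703), 1.7723208665847778)
[[ 362.91864 -139.02586]
 [ 366.3047  -248.45457]
 [ 434.42352 -246.34679]
 [ 431.03748 -136.91808]]
sleeve 398.9 -196.5 axes 49.1 52.6
170 [222, 223, 224, 233, 234, 235, 236, 237, 238, 267, 268, 269, 270, 271, 272, 282]
174 [224, 232, 233, 234, 235, 236, 270, 271, 272, 273]
178 [231, 232, 233, 234, 235, 270, 271, 272, 273, 274]
```

```bash
python3 -m pendant '[[[0,0,-0.009],[-0.001,0.0055,0.045],0.75],[[0,0,-0.009],[-0.001,0.0055,0.09],0.75],[[0,0,-0.009],[-0.001,0.0055,0.13],0.75],[[0,0,-0.009],[-0.001,0.0055,0.16],0.75],[[0,0,-0.009],[-0.001,0.0055,0.182],0.75],[[0,0,-0.009],[-0.001,0.0055,0.182],0.75],[[0,0,-0.009],[-0.001,0.0055,0.182],0.3],[[0,0,-0.009],[-0.001,0.0055,0.182],0.3],[[0,0,-0.009],[-0.001,0.0055,0.182],0.3],[[0,0,-0.009],[-0.001,0.0055,0.182],0.3]]' 30
python3 -m pendant '[[[0,0,0],[0,0,0],0.3],[[0,0,0],[0,0,0],0.3]]'
```

```text
clock: 3.75
tool_pos: [0.4063, -0.1957, 0.0245]
eef_rot: [-0.014, 1.0, 0.003, -0.006]
contact_force: [-0.2, -0.0, -3.7]
opening: 0.549
clock: 3.95
tool_pos: [0.4063, -0.1956, 0.0243]
eef_rot: [-0.015, 1.0, 0.003, -0.006]
contact_force: [0.3, 0.2, -1.2]
opening: 0.548
```

```bash
python3 - <<'E'
from m import *
st=r.get_state(); print(st["q"].round(3),st["tool_pos"],st["contact_force"],R.from_quat(st["eef_rot"]).as_matrix().round(3))
w=snap("wrist","wrist3")
cv2.imwrite("pics/wrist3b.png",cv2.resize(w["image"][150:384,120:420],(800,600),interpolation=cv2.INTER_CUBIC)[:,:,::-1])
E
```

```text
[ 0.321  0.925  0.044  2.208 -1.     0.043 -1.764] [ 0.40632493 -0.19564369  0.02427596] [ 0.32585531  0.16946168 -1.22262387] [[-0.999 -0.03  -0.013]
 [-0.03   1.     0.006]
 [ 0.013  0.007 -1.   ]]
```

View pics/wrist3b.png

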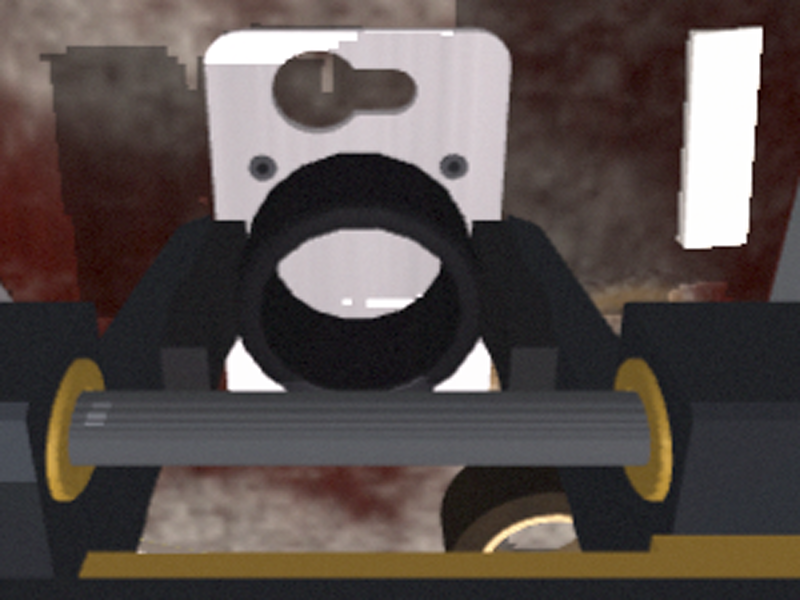

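The sleeve sits between the fingers at crop (360,290), and the plate is flat. Joints 5 and 6 are at their limits this close to the base, so the tool ended 7 mm off in x. I'll lift and watch.

```bash
python3 -m pendant '[[[0,0,0],[0,0,-0.02],0.3],[[0,0,0],[-0.005,0,-0.04],0.3],[[0,0,0],[-0.015,-0.01,-0.07],0.3],[[0,0,0],[-0.03,-0.02,-0.1],0.3],[[0,0,0],[-0.04,-0.04,-0.125],0.3],[[0,0,0],[-0.04,-0.06,-0.13],0.3],[[0,0,0],[-0.04,-0.08,-0.13],0.3],[[0,0,0],[-0.04,-0.09,-0.13],0.3],[[0,0,0],[-0.04,-0.09,-0.13],0.3]]'
python3 - <<'E'
from m import *
st=r.get_state(); M=R.from_quat(st["eef_rot"]).as_matrix(); print(st["q"].round(3),st["tool_pos"],st["contact_force"],M.round(3))
w=snap("wrist","wrist4")
for n,p in (("tcp",(0,0,0)),("grasp",(0,0,-.011)),("tip",(0,0,.008))): print(n,proj(w,st["tool_pos"]+M@np.array(p)))
cv2.imwrite("pics/wrist4b.png",cv2.resize(w["image"],(800,600),interpolation=cv2.INTER_CUBIC)[:,:,::-1])
E
```

```text
clock: 4.9
tool_pos: [0.4499, -0.2862, 0.1526]
eef_rot: [-0.014, 1.0, 0.003, -0.007]
contact_force: [-0.5, 0.3, -3.7]
opening: 0.549
[ 0.146  0.801  0.586  1.939 -0.723  0.639 -1.912] [ 0.44990299 -0.28624655  0.15263345] [-0.5267422   0.2926107  -3.71862448] [[-1.    -0.028 -0.014]
 [-0.028  1.     0.006]
 [ 0.014  0.006 -1.   ]]
tcp [253.45886183 258.8334339 ]
grasp [253.39671334 270.29583831]
tip [253.49916166 251.4007049 ]
```

View pics/wrist4b.png

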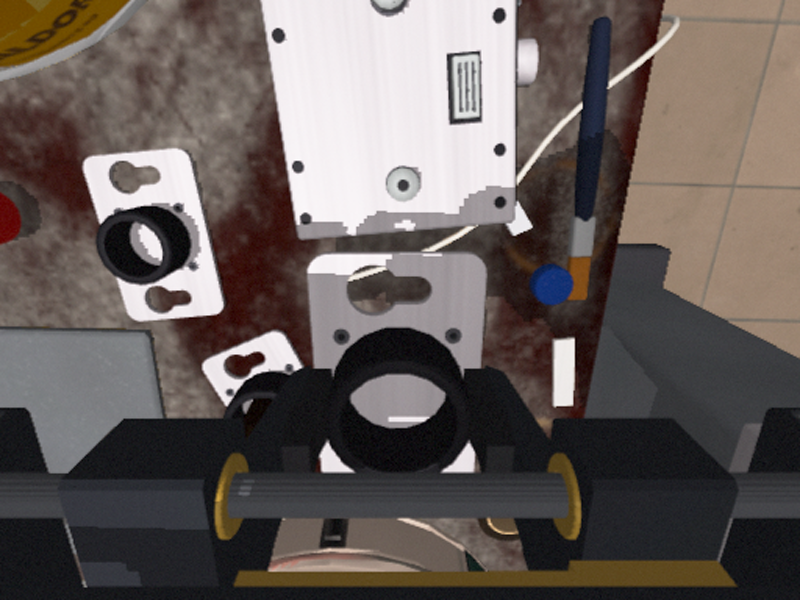

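The holder is lifted level, with the plate's right keyhole entry at (370,290). The left screw is at (403,184) and the catch at (465,88). I'll measure holder relative to tool and shaker pose from this view.

```bash
python3 - <<'E'
from m import *
from scipy.ndimage import label
s=load("wrist4"); f=.64; tcp=np.array([.4499,-.2862,.1526]); zt=tcp[2]-.0203
g=cv2.cvtColor(s["image"],cv2.COLOR_RGB2GRAY).astype(int); hsv=cv2.cvtColor(s["image"],cv2.COLOR_RGB2HSV)
def edge_h(row,c0,c1,sign): # strongest horizontal gradient along row
    d=np.diff(g[row,c0:c1])*sign; i=int(np.argmax(d)); k=d[max(i-1,0):i+2].clip(0); return c0+max(i-1,0)+(k*np.arange(len(k))).sum()/k.sum()+.5
def edge_v(col,r0,r1,sign):
    d=np.diff(g[r0:r1,col])*sign; i=int(np.argmax(d)); k=d[max(i-1,0):i+2].clip(0); return r0+max(i-1,0)+(k*np.arange(len(k))).sum()/k.sum()+.5
L=np.array([ray(s,(edge_h(q,190,206,1),q),zt) for q in range(185,226,5)])*1e3
Rr=np.array([ray(s,(edge_h(q,302,320,-1),q),zt) for q in range(180,226,5)])*1e3
T=np.array([ray(s,(q,edge_v(q,155,170,1)),zt) for q in range(212,302,10)])*1e3
for n,X,a in (("plate left",L,1),("right",Rr,1),("top",T,0)):
    p=np.polyfit(X[:,a],X[:,1-a],1); print(n,"slope deg",np.degrees(np.arctan(p[0])).round(2),"mean",X.mean(0).round(1),"res",np.abs(X[:,1-a]-np.polyval(p,X[:,a])).max().round(2))
print("entry circle approx",(ray(s,(370*f,290*f),zt)*1e3).round(1))
# shaker
Ls=np.array([ray(s,(edge_h(q,163,193,1),q),.064) for q in range(5,140,15)])*1e3
Rs=np.array([ray(s,(edge_h(q,320,345,-1),q),.064) for q in (3,5,8,45,60,75,90,105,120)])*1e3
for n,X in (("shL",Ls),("shR",Rs)):
    p=np.polyfit(X[:,1],X[:,0],1); print(n,np.degrees(np.arctan(p[0])).round(2),X.mean(0).round(1),"res",np.abs(X[:,0]-np.polyval(p,X[:,1])).max().round(2), "x at y=-375:",np.polyval(p,-375).round(1))
print("screw left",(ray(s,(403*f,184.5*f),.0735)*1e3).round(1),"catch",(ray(s,(465*f,88*f),.0705)*1e3).round(1))
E
```

```text
plate left slope deg -1.88 mean [ 483.2 -309.5  132.3] res 0.1
right slope deg -1.85 mean [ 417.2 -312.6  132.3] res 0.23
top slope deg 2.4 mean [ 451.9 -337.   132.3] res 1.37
entry circle approx [ 460.4 -322.3  132.3]
shL -3.96 [ 506.6 -390.1   64. ] res 5.83 x at y=-375: 505.6
shR -5.72 [ 395.9 -398.7   64. ] res 8.76 x at y=-375: 393.6
screw left [ 447.7 -356.2   73.5] catch [ 421.2 -398.7   70.5]
```

```bash
python3 -m pendant '[[[0,0,-0.02],[0,-0.01,-0.03],0.3],[[0,0,-0.04],[0,-0.02,-0.06],0.3],[[0,0,-0.06],[0,-0.02,-0.08],0.3],[[0,0,-0.06],[0,-0.02,-0.08],0.3],[[0,0,-0.06],[0,-0.02,-0.08],0.3]]'
python3 - <<'E'
from m import *
st=r.get_state(); M=R.from_quat(st["eef_rot"]).as_matrix(); print(st["q"].round(3),st["tool_pos"],M.round(3))
w=snap("wrist","wrist5")
cv2.imwrite("pics/wrist5b.png",cv2.resize(w["image"][0:190,130:380],(800,608),interpolation=cv2.INTER_CUBIC)[:600,:,::-1])
E
```

```text
clock: 5.45
tool_pos: [0.4521, -0.3038, 0.2317]
eef_rot: [-0.046, 0.999, 0.005, -0.007]
contact_force: [-0.3, -0.9, -3.8]
opening: 0.548
[ 0.119  0.707  0.684  1.837 -0.587  0.83  -1.946] [ 0.45206196 -0.30376072  0.23169631] [[-0.996 -0.091 -0.014]
 [-0.092  0.996  0.009]
 [ 0.014  0.01  -1.   ]]
```

View pics/wrist5b.png

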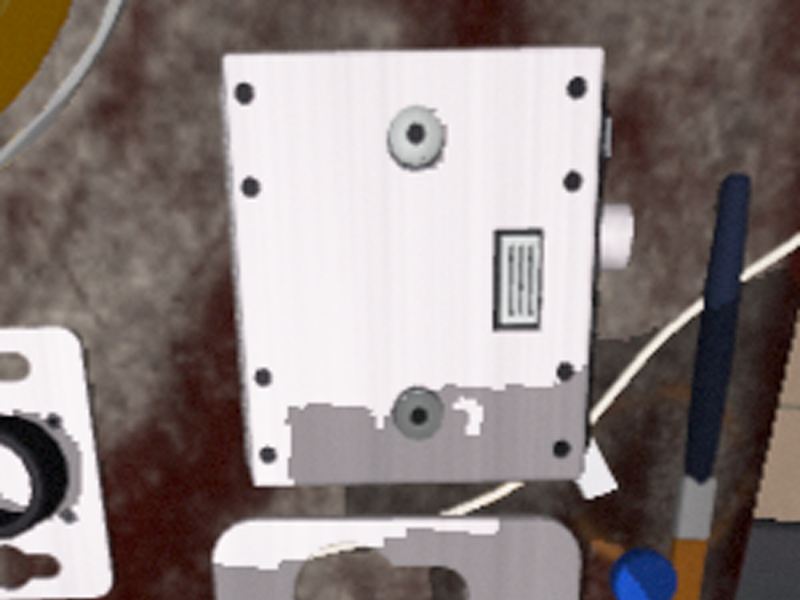

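All features are visible at crop scale 3.2: platform corners (224,55), (602,48), (255,487) and (583,473), screws (416,133) and (418,416), and catch (518,279).

```bash
python3 - <<'E'
from m import *
s=load("wrist5"); k=lambda p:(130+(p[0]+.5)/3.2-.5,(p[1]+.5)/3.2-.5)
C=np.array([ray(s,k(p),.064)[:2] for p in ((224,55),(602,48),(583,473),(255,487))])*1e3
print("corners",C.round(1).tolist(),"centre",C.mean(0).round(1),"sizes",[np.linalg.norm(C[i]-C[i-1]).round(1) for i in range(4)])
y=(C[3]-C[0]+C[2]-C[1]); print("yaw by edges",np.degrees(np.arctan2(-y[0],y[1])).round(2))
# dark hex centroid
g=cv2.cvtColor(s["image"],cv2.COLOR_RGB2GRAY).astype(float); P=[]
for p in ((416,133),(418,414)):
    u=k(p); a,b=round(u[0]),round(u[1]); W=g[b-4:b+5,a-4:a+5]; w=np.clip(np.median(W)-25-W,0,None); yy,xx=np.mgrid[b-4:b+5,a-4:a+5]
    c=((w*xx).sum()/w.sum(),(w*yy).sum()/w.sum()); P.append(ray(s,c,.074)[:2]*1e3); print(c,u)
sr,sl=P; v=sl-sr; yaw=np.arctan2(-v[0],v[1]); print("sr",sr,"sl",sl,"dist",np.linalg.norm(v),"yaw",np.degrees(yaw)); 
ax=np.array([np.cos(yaw),np.sin(yaw)]); mid=(sr+sl)/2; print("mid",mid,"catch",ray(s,k((518,279)),.0705)[:2]*1e3,"exp",mid-32*ax)
print("entry target",mid-9*ax,"seat",mid+9*ax)
# holder plate top edge & sides now
zt=.2317-.0203
for p in ((213,580),(583,580),(400,517)): print("plate pt",(ray(s,k(p),zt)*1e3).round(1))
E
```

```text
corners [[514.0, -452.4], [404.6, -464.6], [390.3, -341.0], [500.1, -326.4]] centre [ 452.3 -396.1] sizes [np.float64(126.7), np.float64(110.1), np.float64(124.4), np.float64(110.7)]
yaw by edges 6.46
(np.float64(259.4866160607271), np.float64(41.274870155813026)) (259.65625, 41.21875)
(np.float64(260.3922800718133), np.float64(129.5745062836625)) (260.28125, 129.03125)
sr [ 456.77381552 -435.9021547 ] sl [ 447.98767714 -356.08412167] dist 80.3001533265425 yaw 6.281663692079696
mid [ 452.38074633 -395.99313819] catch [ 421.38329258 -399.58297993] exp [ 420.5728736  -399.49445688]
entry target [ 443.43478212 -396.97788407] seat [ 461.32671053 -395.00839231]
plate pt [ 488.2 -339.8  211.4]
plate pt [ 421.6 -345.7  211.4]
plate pt [ 455.7 -354.4  211.4]
```

The measurements agree: screws are 80.3 mm apart, yaw 6.3°, and the catch is within 1 mm of where it should be. I'll stage the holder above the entry position and check through the keyhole.

```bash
python3 -m pendant '[[[0,0,-0.006],[0.005,-0.04,0.01],0.3],[[0,0,-0.013],[0.011,-0.075,0.03],0.3],[[0,0,-0.013],[0.0162,-0.0952,0.06],0.3],[[0,0,-0.013],[0.0162,-0.0952,0.09],0.3],[[0,0,-0.013],[0.0162,-0.0952,0.11],0.3],[[0,0,-0.013],[0.0162,-0.0952,0.12],0.3],[[0,0,-0.013],[0.0162,-0.0952,0.12],0.3],[[0,0,-0.013],[0.0162,-0.0952,0.12],0.3]]'
python3 - <<'E'
from m import *
st=r.get_state(); M=R.from_quat(st["eef_rot"]).as_matrix(); print(st["q"].round(3),st["tool_pos"],M.round(3))
w=snap("wrist","wrist6"); print("sr px",proj(w,(.4568,-.4359,.074)),proj(w,(.4568,-.4359,.064)))
cv2.imwrite("pics/wrist6b.png",cv2.resize(w["image"][110:310,150:400],(750,600),interpolation=cv2.INTER_CUBIC)[:,:,::-1])
E
```

```text
clock: 6.3
tool_pos: [0.4432, -0.4012, 0.1123]
eef_rot: [-0.052, 0.999, 0.003, -0.007]
contact_force: [-0.5, -0.0, -4.1]
opening: 0.547
[ 0.37   0.914  0.533  1.764 -0.692  0.675 -1.742] [ 0.44318796 -0.4012232   0.11232818] [[-0.995 -0.104 -0.014]
 [-0.104  0.995  0.006]
 [ 0.013  0.008 -1.   ]]
sr px [237.20179884 177.61977227] [237.85462358 173.48493371]
```

View pics/wrist6b.png

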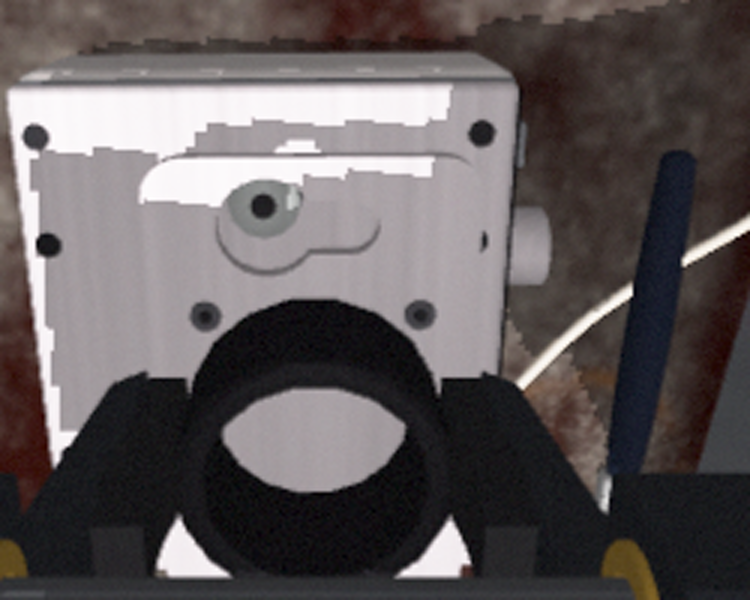

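The screw appears at crop (263,206), matching its prediction. The keyhole entry circle centre is about (268,221). I'll work out the entry position in the world frame.

```bash
python3 - <<'E'
from m import *
s=load("wrist6"); k=lambda p:(150+(p[0]+.5)/3-.5,110+(p[1]+.5)/3-.5); zt=.1123-.0203
for n,p in (("L",(216,228)),("bot",(265,274)),("slot end",(379,228)),("top edge mid",(300,155)),("side L",(140,195))): print(n,(ray(s,k(p),zt)*1e3).round(1))
print("screw",(ray(s,k((263,206)),.074)*1e3).round(1))
st=r.get_state(); print(st["tool_pos"])
E
```

```text
L [ 465.  -435.4   92. ]
bot [ 454.8 -426.9   92. ]
slot end [ 433.6 -438.6   92. ]
top edge mid [ 450.3 -451.4   92. ]
side L [ 479.9 -440.6   92. ]
screw [ 456.7 -435.4   74. ]
[ 0.44347502 -0.40156966  0.11292287]
```

```bash
python3 -m pendant '[[[0,0,0],[-0.0013,0.0009,0],0.3],[[0,0,0],[-0.0013,0.0009,0.003],0.3],[[0,0,0],[-0.0013,0.0009,0.007],0.3],[[0,0,0],[-0.0013,0.0009,0.011],0.3],[[0,0,0],[-0.0013,0.0009,0.015],0.3],[[0,0,0],[-0.0013,0.0009,0.018],0.3],[[0,0,0],[-0.0013,0.0009,0.021],0.3],[[0,0,0],[-0.0013,0.0009,0.021],0.3],[[0,0,0],[-0.0013,0.0009,0.021],0.3]]'
python3 -c "
from plant import r
s=r.get_state();print(s['tool_pos'],s['contact_force'],s['moment'])"
```

```text
clock: 7.25
tool_pos: [0.4439, -0.4002, 0.0912]
eef_rot: [-0.052, 0.999, 0.004, -0.007]
contact_force: [-0.6, -0.1, -2.7]
opening: 0.554
[ 0.44388751 -0.40015641  0.09116354] [-0.58707841 -0.14560624 -2.69310462] [ 0.12810832 -0.05910171 -0.00483606]
```

The heads have passed through the keyholes and the catch is being pressed. Now the last few millimetres down.

```bash
python3 -m pendant '[[[0,0,0],[0,0,0.001],0.3],[[0,0,0],[0,0,0.002],0.3],[[0,0,0],[0,0,0.0024],0.3],[[0,0,0],[0,0,0.0024],0.3]]'
python3 -c "
from plant import r
s=r.get_state();print(s['tool_pos'],s['contact_force'],s['moment'])"
```

```text
clock: 7.65
tool_pos: [0.4439, -0.4001, 0.0888]
eef_rot: [-0.052, 0.999, 0.004, -0.007]
contact_force: [0.3, -0.6, -3.5]
opening: 0.549
[ 0.44394737 -0.40013062  0.08876934] [ 0.2798435  -0.62576354 -3.47406322] [ 0.09022279 -0.08403669 -0.04939433]
```

```bash
python3 -m pendant '[[[0,0,0],[-0.003,0,0],0.3],[[0,0,0],[-0.006,0,0],0.3],[[0,0,0],[-0.009,0,-0.0001],0.3],[[0,0,0],[-0.012,0,-0.0002],0.3],[[0,0,0],[-0.015,0,-0.0002],0.3],[[0,0,0],[-0.017,0,-0.0002],0.3],[[0,0,0],[-0.0185,0,-0.0002],0.3],[[0,0,0],[-0.0192,0,-0.0002],0.3],[[0,0,0],[-0.0192,0,-0.0002],0.3]]'
python3 - <<'E'
from m import *
st=r.get_state(); print(st["tool_pos"],st["contact_force"],st["moment"])
w=snap("wrist","wrist7")
p=(452.4,-396.0); cx=.4205;cy=-.3995
print("catch px",proj(w,(cx,cy,.0705)),proj(w,(.4568,-.4359,.074)))
E
```

```text
clock: 8.55
tool_pos: [0.4623, -0.398, 0.0885]
eef_rot: [-0.052, 0.999, 0.004, -0.007]
contact_force: [-1.8, -0.8, -3.7]
opening: 0.552
[ 0.46231388 -0.39803356  0.08854277] [-1.77911185 -0.78606024 -3.70069678] [0.11780969 0.31954107 0.08681971]
catch px [320.10971398 246.35822131] [269.68550268 187.26653738]
```

The stop was felt (-1.8 N) and the computed origin is within 0.5 mm of the seat. I'll nudge 0.8 mm more, release, rise, and look.

```bash
python3 -m pendant '[[[0,0,0],[-0.0008,0,0],0.3],[[0,0,0],[-0.0008,0,0],0.3],[[0,0,0],[0,0,0],0.3],[[0,0,0],[0,0,0],0.78],[[0,0,0],[0,0,0],0.78],[[0,0,0],[0,0,0],0.78],[[0,0,0],[0,0,-0.03],0.78],[[0,0,0],[0,0,-0.07],0.78],[[0,0,0],[0,0.02,-0.11],0.78],[[0,0,0],[0,0.05,-0.14],0.78]]'
python3 -m pendant '[[[0,0,0],[0,0.01,0],0.78],[[0,0,0],[0,0.01,0],0.78]]'
python3 - <<'E'
from m import *
st=r.get_state(); print(st["tool_pos"],st["q"].round(3))
w=snap("wrist","wrist8")
u=proj(w,(.461,-.395,.08)); v=proj(w,(.535,-.188,.05)); print(u,v)
i=cv2.resize(w["image"],(800,600),interpolation=cv2.INTER_CUBIC)
cv2.imwrite("pics/wrist8b.png",i[:,:,::-1])
E
```

```text
clock: 9.6
tool_pos: [0.4604, -0.3514, 0.2321]
eef_rot: [-0.051, 0.999, 0.001, -0.005]
contact_force: [0.5, 0.9, 0.3]
opening: 0.785
clock: 9.8
tool_pos: [0.4598, -0.3375, 0.2297]
eef_rot: [-0.053, 0.999, 0.004, -0.006]
contact_force: [0.7, -0.2, -0.0]
opening: 0.781
[ 0.45977987 -0.33753729  0.22965068] [ 0.18   0.739  0.675  1.766 -0.584  0.863 -1.909]
[257.09443286 125.13362186] [183.40232477 276.85037942]
```

View pics/wrist8b.png

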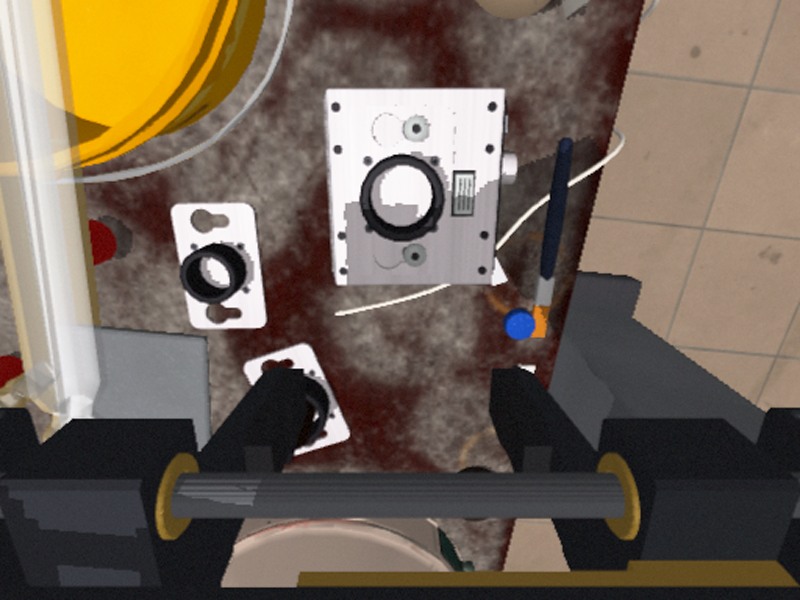

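The image shows the screws at the slots' narrow ends, with the catch at (463,192) fully exposed behind the plate's edge. Next come the numeric check, the bottle position, and clearances around the bottle.

```bash
python3 - <<'E'
from m import *
s=load("wrist8"); s1=load("wrist1"); s2=load("wrist2"); b=load("side0"); a0=load("scene0"); f=.64
c=lambda p:((p[0]+.5)*f-.5,(p[1]+.5)*f-.5)
print("sleeve at seat:"); sleeve(s,c((402,197)),.096,30)
def tri(*L):
    Q=[]
    for S,u in L:
        o=-S["R"].T@S["t"]; d=S["R"].T@np.linalg.inv(S["mtx"])@np.array([*u,1.]); d/=np.linalg.norm(d); Q.append((o,np.eye(3)-np.outer(d,d)))
    return np.linalg.solve(sum(P for o,P in Q),sum(P@o for o,P in Q)).round(3)
print("cap",tri((s1,c((326,119))),(s2,c((180,305)))),ray(s1,c((326,119)),.081).round(4),ray(s2,c((180,305)),.081).round(4))
print("sleeve c rim from w1"); sleeve(s1,c((335,122)),.032,24)
print("rod base",ray(b,(225.5,211),.01).round(3),ray(s2,c((38,357)),.01).round(3))
print("base plate corner",ray(s2,c((100,195)),.005).round(3),ray(s,c((207,335)),.005).round(3))
print("tube end",tri((s,c((75,435))),(b,(247,156))),tri((s1,c((430,20))),(b,(247,156))))
print("flask",tri((s1,c((430,8))),(b,(215+90/4,95+300/4))))
E
```

```text
sleeve at seat:
sleeve 461.4 -394.6 axes 49.4 49.9
cap [ 0.535 -0.187  0.07 ] [ 0.5351 -0.1888  0.081 ] [ 0.5299 -0.1916  0.081 ]
sleeve c rim from w1
sleeve 535.6 -187.1 axes 60.1 64.1
rod base [ 0.681 -0.129  0.01 ] [ 0.688 -0.118  0.01 ]
base plate corner [ 0.616 -0.248  0.005] [ 0.617 -0.25   0.005]
tube end [ 0.633 -0.245  0.143] [ 0.627 -0.251  0.136]
flask [ 0.653 -0.246  0.083]
```

```bash
python3 - <<'E'
from m import *
s1=load("wrist1"); b=load("side0"); a=load("scene0"); f=.64
for z in (.06,.1,.14): print("z",z,[ray(s1,(x*f,y*f),z)[:2].round(3).tolist() for x,y in ((225,15),(246,60),(253,100),(245,150))])
print("tub far top edge in side (290,197):",[ray(b,(262,205),z)[:2].round(3).tolist() for z in (.08,.1,.12,.14)])
# finer bottle cap location in wrist8? and arm now
print(r.get_state()["tool_pos"])
E
```

```text
z 0.06 [[0.587, -0.076], [0.558, -0.102], [0.528, -0.116], [0.482, -0.12]]
z 0.1 [[0.582, -0.092], [0.556, -0.116], [0.528, -0.129], [0.486, -0.132]]
z 0.14 [[0.577, -0.109], [0.553, -0.13], [0.528, -0.142], [0.49, -0.145]]
tub far top edge in side (290,197): [[0.566, -0.082], [0.564, -0.057], [0.562, -0.032], [0.56, -0.007]]
[ 0.45922739 -0.33859214  0.22888264]
```

```bash
python3 -m pendant '[[[0.008,-0.013,-0.1],[-0.02,0.035,0],0.78],[[0.008,-0.013,-0.2],[-0.042,0.07,0],0.78],[[0.008,-0.013,-0.3],[-0.065,0.105,0],0.78],[[0.008,-0.013,-0.384],[-0.085,0.135,0],0.78],[[0.008,-0.013,-0.384],[-0.089,0.14,0],0.78],[[0.008,-0.013,-0.384],[-0.089,0.14,0],0.78],[[0.008,-0.013,-0.384],[-0.089,0.14,0],0.78]]'
python3 - <<'E'
from m import *
st=r.get_state(); M=R.from_quat(st["eef_rot"]).as_matrix(); print(st["q"].round(3),st["tool_pos"],M.round(3))
w=snap("wrist","wrist9"); u=proj(w,(.533,-.189,.081)); print(u, proj(w,(.533,-.189,.004)))
i=w["image"][80:280,130:397]
cv2.imwrite("pics/wrist9b.png",cv2.resize(i,(801,600),interpolation=cv2.INTER_CUBIC)[:,:800,::-1])
E
```

```text
clock: 10.55
tool_pos: [0.5318, -0.1932, 0.2286]
eef_rot: [-0.24, 0.971, 0.0, -0.0]
contact_force: [-0.8, -0.9, 0.8]
opening: 0.781
[-0.069  0.707  0.595  1.791 -0.529  0.808 -1.868] [ 0.53176072 -0.19315243  0.22857912] [[-0.885 -0.465 -0.   ]
 [-0.465  0.885  0.001]
 [-0.     0.001 -1.   ]]
[250.57189381 184.96296088] [251.32880014 167.47509562]
```

View pics/wrist9b.png

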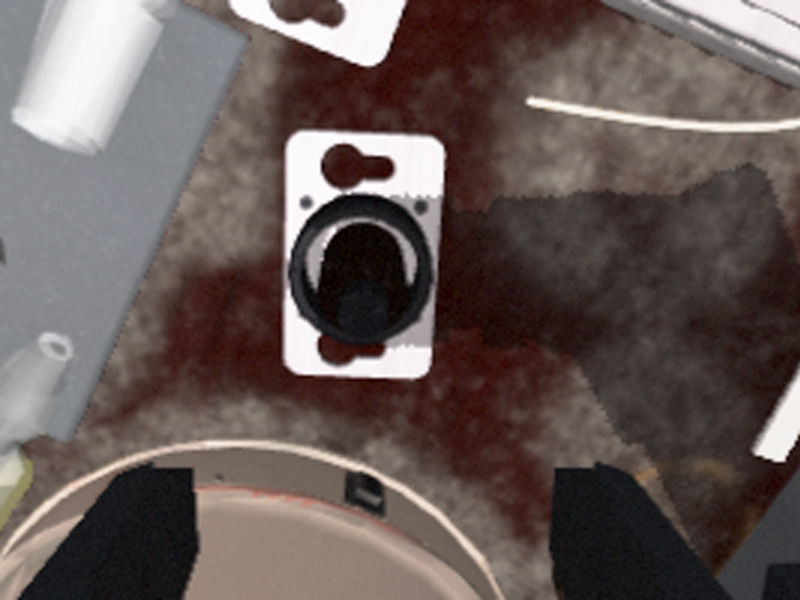

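The bottle's cap top is at crop (364,305), inside its sleeve (360,270). The glassware is left of the jaws at crop (90,60) and (40,380). I'll compute the bottle axis now.

```bash
python3 - <<'E'
from m import *
s=load("wrist9"); k=lambda p:(130+(p[0]+.5)/3-.5,80+(p[1]+.5)/3-.5)
for n,p,z in (("cap ctr",(364,305),.081),("capL",(341,305),.081),("capR",(388,305),.081),("bodyL",(319,270),.045),("bodyR",(406,270),.045),("rim L",(289,270),.032),("rim R",(434,270),.032),("rim top",(361,194),.032),("rim bot",(361,347),.032)): print(n,(ray(s,k(p),z)*1e3).round(1))
st=r.get_state(); M=R.from_quat(st["eef_rot"]).as_matrix(); print(st["tool_pos"])
print("tool delta to cap",M.T@(ray(s,k((364,305)),.081)-st["tool_pos"]))
print("glass@.14",ray(s,k((95,150)),.14).round(3),ray(s,k((70,345)),.1).round(3))
E
```

```text
cap ctr [ 534.4 -192.7   81. ]
capL [ 541.5 -189.    81. ]
capR [ 527.  -196.6   81. ]
bodyL [ 551.8 -187.5   45. ]
bodyR [ 522.  -203.2   45. ]
rim L [ 561.8 -178.5   32. ]
rim R [ 510.  -205.8   32. ]
rim top [ 550.2 -219.2   32. ]
rim bot [ 520.9 -162.9   32. ]
[ 0.53164002 -0.19337511  0.22882172]
tool delta to cap [-0.00271515 -0.00086242  0.14782218]
glass@.14 [ 0.623 -0.213  0.14 ] [ 0.617 -0.14   0.1  ]
```

```bash
python3 - <<'E'
from m import *
s=load("wrist9"); s2=load("wrist2"); b=load("side0"); a=load("scene0"); k=lambda p:(130+(p[0]+.5)/3-.5,80+(p[1]+.5)/3-.5)
c=lambda p:((p[0]+.5)*.64-.5,(p[1]+.5)*.64-.5)
def tri(*L):
    Q=[]
    for S,u in L:
        o=-S["R"].T@S["t"]; d=S["R"].T@np.linalg.inv(S["mtx"])@np.array([*u,1.]); d/=np.linalg.norm(d); Q.append((o,np.eye(3)-np.outer(d,d)))
    X=np.linalg.solve(sum(P for o,P in Q),sum(P@o for o,P in Q)); return X.round(3),[np.linalg.norm(P@(X-o)).round(4) for o,P in Q]
print("ring9+side",tri((s,k((57,345))),(b,(226,172))))
print("ring9+ring2",tri((s,k((57,345))),(s2,c((65,393)))))
print("tube 9+side",tri((s,k((60,130))),(b,(247,158))))
for z in (.05,.1,.15,.2): print(z,"ring w9",ray(s,k((57,345)),z).round(3),"side",ray(b,(226,172),z).round(3),"tube w9 corner",ray(s,k((100,150)),z).round(3))
E
```

```text
ring9+side (array([ 0.647, -0.151,  0.134]), [np.float64(0.0326), np.float64(0.0326)])
ring9+ring2 (array([ 0.627, -0.12 ,  0.065]), [np.float64(0.0011), np.float64(0.0011)])
tube 9+side (array([ 0.627, -0.217,  0.151]), [np.float64(0.0027), np.float64(0.0027)])
0.05 ring w9 [ 0.63  -0.114  0.05 ] side [ 0.702 -0.281  0.05 ] tube w9 corner [ 0.643 -0.192  0.05 ]
0.1 ring w9 [ 0.62  -0.138  0.1  ] side [ 0.689 -0.208  0.1  ] tube w9 corner [ 0.631 -0.204  0.1  ]
0.15 ring w9 [ 0.611 -0.163  0.15 ] side [ 0.677 -0.136  0.15 ] tube w9 corner [ 0.62  -0.216  0.15 ]
0.2 ring w9 [ 0.602 -0.187  0.2  ] side [ 0.664 -0.064  0.2  ] tube w9 corner [ 0.609 -0.229  0.2  ]
```

```bash
python3 -m pendant '[[[0,0,-0.14],[-0.0027,-0.0009,0.02],0.78],[[0,0,-0.14],[-0.0027,-0.0009,0.065],0.78],[[0,0,-0.14],[-0.0027,-0.0009,0.11],0.78],[[0,0,-0.14],[-0.0027,-0.0009,0.15],0.78],[[0,0,-0.14],[-0.0027,-0.0009,0.175],0.78],[[0,0,-0.14],[-0.0027,-0.0009,0.185],0.78],[[0,0,-0.14],[-0.0027,-0.0009,0.185],0.78],[[0,0,-0.14],[-0.0027,-0.0009,0.185],0.2],[[0,0,-0.14],[-0.0027,-0.0009,0.185],0.2],[[0,0,-0.14],[-0.0027,-0.0009,0.185],0.2]]' 12
python3 -m pendant '[[[0,0,0],[0,0,0],0.2],[[0,0,0],[0,0,0],0.2],[[0,0,0],[0,0,0],0.2]]'
python3 -c "
from h import *
s=r.get_state();print(s['tool_pos'],s['contact_force'],s['q'].round(2),R.from_quat(s['eef_rot']).as_matrix().round(3))"
```

```text
clock: 11.6
tool_pos: [0.5366, -0.1903, 0.0455]
eef_rot: [-0.309, 0.951, 0.0, 0.002]
contact_force: [0.4, 0.6, 0.5]
opening: 0.532
clock: 11.9
tool_pos: [0.5361, -0.1899, 0.0448]
eef_rot: [-0.309, 0.951, 0.001, 0.001]
contact_force: [-0.7, 0.7, 6.1]
opening: 0.395
[ 0.53614946 -0.18994503  0.04476179] [-0.68805836  0.69948557  6.10977627] [ 0.08  0.96  0.31  1.88 -0.68  0.41 -1.61] [[-0.809 -0.587  0.002]
 [-0.587  0.809  0.002]
 [-0.003  0.001 -1.   ]]
```

```bash
python3 -m pendant '[[[0,0,0],[0,0,-0.015],0.2],[[0,0,0],[0,0,-0.035],0.2],[[0,0,0],[0,0,-0.06],0.2],[[0,0,0],[0,0,-0.09],0.2],[[0,0,0],[0,0,-0.12],0.2],[[0,0,0],[0,0,-0.15],0.2],[[0,0,0],[0,0,-0.15],0.2],[[0,0,0],[0,0,-0.15],0.2]]'
python3 - <<'E'
from m import *
st=r.get_state(); M=R.from_quat(st["eef_rot"]).as_matrix(); print(st["tool_pos"],st["contact_force"],M.round(3).tolist())
w=snap("wrist","wrist10")
T=lambda v: proj(w,st["tool_pos"]+M@np.array(v))
# bottle underside at tcp z-.044+.004 => cap top at +.037 above tcp
for n,z in (("captop",-.037),("capbase",-.023),("shoulder",-.010),("body mid",.015)): print(n,T((0,0,z)))
hsv=cv2.cvtColor(w["image"],cv2.COLOR_RGB2HSV); V=hsv[...,2]
for row in range(225,330,7): 
    print(row," ".join("%3d"%v for v in V[row,200:312:4]))
E
```

```text
clock: 12.7
tool_pos: [0.5356, -0.19, 0.1949]
eef_rot: [-0.309, 0.951, 0.001, 0.001]
contact_force: [0.3, 0.6, -0.6]
opening: 0.395
[ 0.53562382 -0.19004604  0.1949026 ] [ 0.3290229   0.64765519 -0.62257325] [[-0.809, -0.587, 0.002], [-0.587, 0.809, 0.003], [-0.003, 0.001, -1.0]]
captop [251.79100265 304.28999702]
capbase [252.04497122 284.06143413]
shoulder [252.2402686  268.50602334]
body mid [252.53746747 244.83417306]
225 135 115 128 115  96  95 102 101  17  19   5  12   7   8  15  11  14  15  12  16  24  54  63  52  65  60  71  58
232 228 220 173 129 113 119 110  76  14   5  14  15  22  19  19  18  19   7  13  10  13  60  55  61  69  74  64  70
239  27  24  26  22  18  28 131  13   6  16  14  19  17  14  17  16  10  11  12  19   6  55  19  23  24  26  27  26
246  30  25  23  19  21  21  61  12  14  17  22  17  14  11  16  14  17  17  18  13  21  33  26  23  27  20  23  29
253  27  24  24  23  26  23  13  16  21  23  17  17  21  21  18   5  11  17  24  16  15  17  26  20  24  25  25  27
260  24  25  21  19  22  22  10  21  22  13  12  19  20  18  15  34  23  15  17  21  14  15  1
[... 365 characters left out ...]
  20
288  41  39  43  40  17 149 146 149 132  19  11  18  17  25  21  27  13  14  20  73 124 146 139  17  38  41  41  41
295  39  41  40  41  86 149 147 148 146  19  22  22  23  25  21  22  19  24  23 166 106 175 122  83  37  43  42  41
302  45  43  43  41 137 135 134 135 113  41  38  37  35  38  40  37  38  39  40 168 151  96 159  64  44  46  47  41
309  56  52  57  54  54  54  53  56  52  51  55  57  53  56  51  52  55  55  56  56  56  56  57  60  55  59  58  58
316  71  72  72  70  68  70  71  71  71  70  70  68  72  68  71  70  71  68  71  70  69  69  67  69  68  68  70  71
323  79  76  78  76  77  78  77  78  78  81  77  79  77  76  76  79  75  77  78  77  75  79  78  76  78  78  77  76
```

```bash
python3 - <<'E'
from m import *
s=load("wrist10"); st=r.get_state(); M=R.from_quat(st["eef_rot"]).as_matrix()
T=lambda v: proj(s,st["tool_pos"]+M@np.array(v))
for y0 in (-.004,-.002,0,.002): print(y0,T((0,y0-.018,.0405)),"R",T((.018,y0,.0405))[0],"L",T((-.018,y0,.0405))[0])
V=cv2.cvtColor(s["image"],cv2.COLOR_RGB2GRAY)
for row in range(196,226,2): print(row," ".join("%3d"%v for v in V[row,224:290:3]))
E
```

```text
-0.004 [253.11579066 196.95915609] R 279.21390792010277 L 227.07708487871852
-0.002 [253.11876105 199.7629332 ] R 279.13139189742134 L 227.16514839054489
0 [253.12171147 202.54787049] R 279.04941413813725 L 227.25263761279436
0.002 [253.12464214 205.31415723] R 278.96796939262316 L 227.33955814489067
196 245 245 247 184  26  28  22  12  14  15  15  12  17  13  29  31  76 162  15  25  12  17
198 245 245 247 228  13  16  30  34  19  17  18  16  23  30  31  59 165 160  16  26  21  21
200 244 245 247 167  21  24  21  30  33  30  57  59  34  25  66 165 165 151  23  21  12  19
202 244 245 248 141  21  23  21  20  25  27  44  46  58 109 164 162 164 142  26  27  24  22
204 244 246 246 225  30  23  18  21  15  10  13  14 159 170 161 163 165 107  26  20  24  23
206 244 245 246 241  52  23  24  20  30  10  16  18 178 234 162 165 161  55  26  21  18  19
208 238 245 245 242 145  81  36  17   3   4   8   7  12  10  69 160 160  32  20  21  14  23
210  52 191 234 227 162 132   4  10  15   9   8  13   7   9  10  40 227  30  26  25  29  24
212  31  33  37  34  78   6  11  12   7  13   8  18  15   1   9   6  69  33  37  35  26  31
214  33  38  36  36   9  12   6   8   6   9  10   9   9  15  15  11   7  33  39  30  36  28
216  41  38  32  25  10   6   4  10  10  10   4  21   6   4   4  15  16  11  36  23  30  29
218  41  47  43   8   9  15  10  17  10  12  14  15   4  10   8  11  15  11  29  34  31  36
220  56  51  42  11   1  16  10   8   4   3   5   8  13   7   2  12   7  16  19  37  34  43
222  67  64  30   7   5  11   9  13   8   8  14  21  11   8   2   7   6  10   8  29  37  53
224  84  87  18  16   2   4  14   8   9   6   6   8   5  13  10   6   5  14  12  27  32  37
```

The bottle is held upright and roughly centred between the pads. I'll carry it over the seat.

```bash
python3 -m pendant '[[[0,0,0],[0.018,-0.0125,0],0.2],[[0,0,0],[0.045,-0.031,0],0.2],[[0,0,0],[0.075,-0.051,0],0.2],[[0,0,0],[0.105,-0.072,0],0.2],[[0,0,0],[0.135,-0.092,0],0.2],[[0,0,0],[0.16,-0.109,0],0.2],[[0,0,0],[0.1798,-0.1227,0],0.2],[[0,0,0],[0.1798,-0.1227,0],0.2],[[0,0,0],[0.1798,-0.1227,0],0.2],[[0,0,0],[0.1798,-0.1227,0],0.2]]'
python3 - <<'E'
from m import *
st=r.get_state(); M=R.from_quat(st["eef_rot"]).as_matrix(); print(st["tool_pos"],M.round(3).tolist(),st["q"].round(2))
print("tool delta (m)",(M.T@(np.array([.4621,-.3950,.109])-st["tool_pos"])).round(4))
w=snap("wrist","wrist11"); print(proj(w,(.4621,-.395,.096)))
c=lambda p:p
V=cv2.cvtColor(w["image"],cv2.COLOR_RGB2GRAY)
u=proj(w,(.4613,-.395,.096)).astype(int); print(u)
for row in range(u[1]-40,u[1]+42,5): print(row," ".join("%3d"%v for v in V[row,u[0]-56:u[0]+58:4]))
E
```

```text
clock: 13.75
tool_pos: [0.4628, -0.393, 0.1925]
eef_rot: [-0.31, 0.951, 0.003, 0.001]
contact_force: [0.2, 0.6, -0.8]
opening: 0.397
[ 0.46276991 -0.39301984  0.19252123] [[-0.808, -0.589, 0.0], [-0.589, 0.808, 0.005], [-0.003, 0.004, -1.0]] [ 0.37  0.78  0.48  1.69 -0.48  0.79 -1.43]
tool delta (m) [ 0.002  -0.0016  0.0835]
[255.43741973 197.10765249]
[256 197]
157  47  37  34 134 176 243 242 243 244 247 242 223  91 244 244 244 185 232 221 222 208 141  64 190 235 240 239 240 239
162  37  40  46 157 234 242 243 245 246 244 243 244 222 236 231 237 243 243 243 242 196 210 201 187 237 238 240 239 236
167  46  45 192 160 156 157 157 152 160 158 218  13  17   7  16   9   6   6 148 160 234 237 239 236 239 242 240 235 234
172  32 142 176 220 156 154 154 161 158  38  19  22  24  26  29  27  23  18  13  89 153 155 149 158 158 156 156 151 150
177  42 156 234 230 153 156 162 159  38  25  46  32  90 158 159 132  84  30  21  19 106 150 149 157 161 156 148 151 153
182 187 190 242 224 158 158 157 160  19  31 115 162 158 159 159 162 161 160  76  29  13  81  68 158 158 149 152 153 152
187 171 236 240
[... 604 characters left out ...]
 163 157 156 154  91  28  16  11   2   7  19   4  15  14  11  27  40 137 128 116 139 152 155 153 147
217 238 236 238 228 154 157 157 153 122   6   6   4   1  13   2   2   9   6  16  43 150 128 132 136 155 156 153 150  62
222 234 235 239 239 156 131 149 148   4   8  15   7   4   4  18   6   5  10   8   8 124 155 155 156 157 150 154 104  59
227 118 105 194 240 157 153 151 143  10   1   7   1  11  12  12   5   4  10   7  13  46 153 155 154 152 156 102 144 234
232  95 108 235 236 164 232 233  99  17  11  12  14   7   7   8   4   5  10   7   7   6 180 146 143 206 183  98 126  91
237  54  26  23  21  26  18  68  11   8   7   8   4   8  12  14  11   8  11   6   9  13 218  19  20  19  19  23  52  87
```

Both the sleeve and the bottle centre on column ~255, as predicted. I'll descend to just above the rim and correct.

```bash
python3 -m pendant '[[[0,0,0],[0.002,-0.0016,0.015],0.2],[[0,0,0],[0.002,-0.0016,0.035],0.2],[[0,0,0],[0.002,-0.0016,0.049],0.2],[[0,0,0],[0.002,-0.0016,0.049],0.2],[[0,0,0],[0.002,-0.0016,0.049],0.2],[[0,0,0],[0.002,-0.0016,0.049],0.2]]'
python3 - <<'E'
from m import *
st=r.get_state(); M=R.from_quat(st["eef_rot"]).as_matrix(); print(st["tool_pos"],st["contact_force"],M.round(3).tolist())
print("tool delta (m)",(M.T@(np.array([.4621,-.3950,.110])-st["tool_pos"])).round(4))
w=snap("wrist","wrist12"); V=cv2.cvtColor(w["image"],cv2.COLOR_RGB2GRAY)
print(proj(w,(.4613,-.395,.096)), proj(w,st["tool_pos"]+M@np.array((0,-.018,.0405))))
for row in range(180,240,4): print(row," ".join("%3d"%v for v in V[row,200:314:4]))
E
```

```text
clock: 14.4
tool_pos: [0.4618, -0.398, 0.1451]
eef_rot: [-0.309, 0.951, 0.0, 0.001]
contact_force: [0.1, -0.3, 0.3]
opening: 0.392
[ 0.46183746 -0.39795947  0.14512676] [ 0.1274449  -0.29138576  0.26783506] [[-0.809, -0.587, 0.002], [-0.587, 0.809, 0.002], [-0.003, 0.0, -1.0]]
tool delta (m) [-0.0019  0.0022  0.0351]
[251.20796219 224.77350705] [252.73066858 202.18533948]
180  98 144 149 154 153 151 244 241 241 158 133 158 149 144 152 156 157 158 236 239 194 203 111 189 180 237 232 230 216
184 114 151 153 150 152 156 156 239 240 135  18  15  17  13  10  15  43 160 158 156 154 116 116 124 150 152 155 154 150
188 146 151 155 153 147 159 153 152   7   9  17   7  16  14  16  18  11  14  88 154 153 152 152 150 153 155 155 152 152
192 150 153 149 154 158 155 155  14  14  12  20  14  21  13  17  15  18  20   6 105 151 152 150 152 152 157 152 151 145
196 152 151 152 143 156 154   6  13  10  16  29  34  31  34  32  25  24  14  13  11 143 150 150 152 154 154 154 149 149
200 153 151 154 156 154 154  13  17  27  27  38  93 155 155 100  70  30  33  22  12  46 101  49 149 154 153 152 147 146
204 1
[... 374 characters left out ...]
 103  46  24 148 141   7  10   7   2   8  16   9  11  11  14  14  26  17 153 152  62  30 135 148 149
220 153 152 152  95  20  41  14  15  12   4   3  10  10  11  13   5  11   4   5  18  32  19 155  80 116 101  66  37 149
224 152 152 153 157  71  46   4  18  12   9   6   5   4   5   5   9   2  12   4   6  14  21 141  87  91 119 131 105 150
228 150 150 156 154  99  40  14  15   4   4   1   3   5  13  11   4  10   7   5  10   5  18  75 132 130 118 120 153 149
232 149 153 156 148 141  38  28   6   7   7   8   7   3  10   3  13   5  12   1   3   9  37 120  87  78  78 143 147 149
236 144  26  22  24  22  19  33   7   0   5   9  16  10   8  11  14  11  13  10   7   7  68  21  24  22  19  32 143 147
```

```bash
python3 - <<'E'
from m import *
s=load("wrist12"); st=r.get_state(); M=R.from_quat(st["eef_rot"]).as_matrix(); t=st["tool_pos"]; print(t)
V=cv2.cvtColor(s["image"],cv2.COLOR_RGB2GRAY)
for c in (246,248,250,252,254,256,258): print(c,V[194:212,c].tolist())
tc=lambda p,z: (M.T@(ray(s,p,z)-t)*1e3).round(1)
print("rim inner far",tc((251,199),.096),"rim inner far outer",tc((251,182.5),.068+0))
print("sleeve outer L/R row196",tc((222.5,196),.09),tc((278.5,196),.09))
print("bottle apex",[tc((254,q),t[2]-.0405) for q in (205,206,207)],"bottle sides row212",tc((238.5,212),t[2]-.0405),tc((271,212),t[2]-.0405))
E
```

```text
[ 0.46184552 -0.39800931  0.14527315]
246 [26, 27, 27, 32, 28, 51, 113, 154, 155, 156, 155, 155, 144, 67, 9, 5, 8, 8]
248 [31, 30, 31, 30, 30, 75, 155, 155, 156, 156, 156, 156, 131, 7, 3, 5, 4, 15]
250 [27, 30, 32, 29, 36, 89, 157, 158, 154, 156, 158, 143, 75, 13, 14, 5, 6, 19]
252 [28, 29, 34, 30, 34, 85, 155, 155, 155, 155, 155, 142, 39, 4, 3, 9, 4, 10]
254 [26, 34, 30, 32, 27, 57, 128, 155, 154, 156, 158, 141, 20, 8, 11, 7, 16, 14]
256 [23, 31, 32, 30, 28, 45, 100, 157, 155, 159, 155, 144, 41, 10, 7, 7, 13, 11]
258 [18, 24, 35, 30, 30, 35, 86, 157, 158, 157, 161, 144, 39, 9, 11, 9, 12, 10]
rim inner far [ -1.3 -17.1  49.3] rim inner far outer [ -1.6 -20.7  77.3]
sleeve outer L/R row196 [-21.9 -17.2  55.3] [ 18.5 -17.2  55.2]
bottle apex [array([  0.8, -16. ,  40.5]), array([  0.8, -15.3,  40.5]), array([  0.8, -14.5,  40.5])] bottle sides row212 [ -9.7 -10.9  40.5] [ 12.4 -10.9  40.5]
```

```bash
python3 -m pendant '[[[0,0,0],[-0.0022,0.0015,0],0.2],[[0,0,0],[-0.0022,0.0015,0],0.2],[[0,0,0],[-0.0022,0.0015,0],0.2],[[0,0,0],[-0.0022,0.0015,0.003],0.2],[[0,0,0],[-0.0022,0.0015,0.006],0.2],[[0,0,0],[-0.0022,0.0015,0.009],0.2],[[0,0,0],[-0.0022,0.0015,0.012],0.2],[[0,0,0],[-0.0022,0.0015,0.014],0.2],[[0,0,0],[-0.0022,0.0015,0.014],0.2]]'
python3 - <<'E'
from m import *
st=r.get_state(); print(st["tool_pos"],st["contact_force"],st["moment"])
w=snap("wrist","wrist13"); V=cv2.cvtColor(w["image"],cv2.COLOR_RGB2GRAY)
for row in range(188,236,3): print(row," ".join("%3d"%v for v in V[row,216:296:3]))
E
```

```text
clock: 15.35
tool_pos: [0.4622, -0.3948, 0.1301]
eef_rot: [-0.309, 0.951, 0.001, 0.001]
contact_force: [0.3, -0.3, 0.3]
opening: 0.399
[ 0.4622417  -0.39479529  0.13006714] [ 0.30016414 -0.30498035  0.31213095] [0.01846803 0.00230127 0.00562247]
188 154 190 243 239 236 152 153  63   9  12  10  15  13  11  17  16   5  15  46 154 157 154 153 154 145 116 158
191 150 188 154 153 153 124   4  14  14   9  11  13  12   5  13  10   5   9   3  12  88 157 152 153 149 148 151
194 143 158 156 154 127  11  15   6   5  19  11  17   8  18  18  15  14   9  12   5  18 100 153 149 150 152 147
197 158 155 153 142  14   7  18  12  14  10  16  13  23  23  19  20  17   7  16  14   7   9 123 150 150 148 148
200 156 153 153  18   8  11  16  22  27  29  32  27  33  32  32  25  24  21  20  16   7  13  12 150 150 148 150
203 150 153 128  16  13  18  22  29  32  29  26  28  52  54  35  32  29  30  23  18  17  15  13 104 146  60  59
206 152 154  35  17  19  29  31  29  56 152 143  97  43  43  40 118 143  56  27  30  25  18  12  19 134  53  33
209 151 152  10  13  29  26  32 121 134  13   3   6  10   4   7   9  1
[... 237 characters left out ...]
 100  35  26  18  42 151 152
218 156  15  27  29  96 142  11  10   0   5   6   8  17   3  11   3  10   9   2  14   7 129  26  25  15 153 153
221 103  22  25  28  81  34  16   8  10   8  12   7  11   8  11   7   8   8  11   5   7  14  22  30  19 109 154
224  22  24  27  18  10   3  19   0   7  12  10  12   3  11   6  11   4   3  13   9   5  11  13  28  21  71 151
227  26  24  27  14   9   3  12   8   8   1   4   4   7   8   7   5   8   6   7  10   8   9   6  27  21  68 148
230  99  26  28  18  13   4   9   6  10   5   9  13  12   3   9   8   3  10   6   2   2   5  15  26  24  87  58
233 106  23  27  12   5   2   9   3   7  13   7  10  11  17   4   3   5   6   2  10   5   1  15  25  24  34  75
```

The bottle has entered the bore with an even gap and no contact force. Lowering fully and releasing.

```bash
python3 -m pendant '[[[0,0,0],[0,0,0.004],0.2],[[0,0,0],[0,0,0.008],0.2],[[0,0,0],[0,0,0.012],0.2],[[0,0,0],[0,0,0.016],0.2],[[0,0,0],[0,0,0.019],0.2],[[0,0,0],[0,0,0.0205],0.2],[[0,0,0],[0,0,0.0205],0.2],[[0,0,0],[0,0,0.0205],0.2]]'
python3 -c "
from plant import r
s=r.get_state();print(s['tool_pos'],s['contact_force'])"
```

```text
clock: 16.2
tool_pos: [0.4625, -0.395, 0.1101]
eef_rot: [-0.309, 0.951, 0.001, 0.001]
contact_force: [0.0, -1.3, -0.8]
opening: 0.393
[ 0.46245535 -0.39504038  0.11009482] [ 0.03210518 -1.26809332 -0.7803274 ]
```

```bash
python3 -m pendant '[[[0,0,0],[0,0,0.001],0.2],[[0,0,0],[0,0,0.001],0.45],[[0,0,0],[0,0,0.001],0.7],[[0,0,0],[0,0,0.001],0.7],[[0,0,0],[0,0,0.001],0.7],[[0,0,0],[0,0,-0.02],0.7],[[0,0,0],[0,0,-0.06],0.7],[[0,0,0],[0,0.01,-0.1],0.7],[[0,0,0],[0,0.04,-0.12],0.7],[[0,0,0],[0,0.06,-0.12],0.7]]'
python3 -m pendant '[[[0,0,0],[0,0,0],0.7],[[0,0,0],[0,0,0],0.7],[[0,0,0],[0,0,0],0.7]]'
python3 - <<'E'
from m import *
st=r.get_state(); print(st["tool_pos"],st["contact_force"])
w=snap("wrist","wrist14"); side=snap("side","side1")
cv2.imwrite("pics/fin.png",cv2.resize(w["image"],(800,600),interpolation=cv2.INTER_CUBIC)[:,:,::-1])
X=(.4619,-.395)
for n,z in (("base",.068),("rim",.096),("shoulder",.118),("captop",.145)): print(n,proj(w,(*X,z)).round(1))
V=cv2.cvtColor(w["image"],cv2.COLOR_RGB2GRAY)
u=proj(w,(*X,.12)).astype(int)
for row in range(u[1]-40,u[1]+55,5): print(row," ".join("%3d"%v for v in V[row,u[0]-56:u[0]+60:4]))
print(u)
c=proj(w,(.4205,-.3995,.0705)).astype(int); print("catch",c); print(V[c[1]-8:c[1]+9:2,c[0]-10:c[0]+11:2])
E
```

```text
clock: 17.2
tool_pos: [0.4273, -0.3472, 0.2331]
eef_rot: [-0.308, 0.951, -0.001, 0.003]
contact_force: [0.3, -0.1, -0.3]
opening: 0.699
clock: 17.5
tool_pos: [0.4276, -0.3475, 0.2298]
eef_rot: [-0.309, 0.951, 0.001, 0.001]
contact_force: [0.1, -0.0, 0.2]
opening: 0.702
[ 0.42764715 -0.34753172  0.22982436] [ 0.11036514 -0.03537325  0.23060242]
base [253.8 123.5]
rim [253.7 126.3]
shoulder [253.6 128.8]
captop [253.4 132.7]
89  77  71  79  71  61 118 232 243 243 245 248 245 244 246 245 233 239 242 240 232 200 212 198 169 237 237 237 241 238
94  74  73  48  43  40 168 242 244 245 247 246 245  74 195 245 245 243 242 242 224 205  73 130 180 236 239 242 240 235
99  66  45  37  36 163 242 243 243 244 247 244 246 234 120  25  44 137 243 243 241 200 185 181 234 241 241 239 234 236
104  37  42  36  64 210 243 244 245 249 244 219  46  60  51  62  55  56  54  32 156 242 238 236 240 240 240 238 235 235
109  40  45  52 158 243 245 245 246 246 113  62  72 126   9   8  12  12 222  57  35 149 239 238 238 240 239 200 237 236
114  38  34 123 237 244 242 245 247 220  64  94  40   9  10  15  17  17  11 
[... 1353 characters left out ...]
65  61  62
174 104 107 113 111 107 105 111 144 151 150 152 147 151 155 154 153 153 150 150 153 155 155  58 117 115  59  60  65 116
179 107 224 229 147 131 110  95  90  96 102 149 153 151 152 154 152 146 149 157 155 152 155 155 147  66 197 230  60  67
[253 129]
catch [288 144]
[[ 33 155 206 159 121 211 140 194 189 211 203]
 [ 75 154 141  73 208 160 161 148 188 159 156]
 [138 156  86 148 199 174 156 191 129 189 169]
 [152 207  96 218 133 210 181 145 197 139 239]
 [198  63 181 195 176 140 209 141 178 223 240]
 [156 121 215 143 189 168 140 211 162 240 237]
 [ 74 214 162 218 144 197 184 179 237 238 238]
 [155 204 158 160 193 155 201 205 240 238 240]
 [166 222 218 184 153 193 134 238 238 239 238]]
```

The cap top is at about (254,134) against a prediction of (253.4,132.7), so the bottle is upright and fully down. The catch is still exposed and the tool is clear. Handing in.

```bash
python3 -c "
from plant import r
print(r.get_state()['clock'], r.finish_job())"
```

```text
the job is handed in; nothing more can be done
17.6 None
```

I moved the 40 mm-bore holder onto the shaker and slid it back until it locked. Then I lowered the small amber bottle into its sleeve and handed the job in at 17.6 s. The hand-in gave no verdict.

**Holder:** After release its sleeve centre measured (461.4, -394.6) mm, against a seat at (461.3, -395.0) mm. I felt the stop at the end of the slide. The picture showed the screws at the narrow ends of the slots and the catch fully exposed behind the plate. I judged the catch to be up from that exposure and did not measure its height.

**Bottle:** It went into the bore with an even gap and no noticeable contact force. In the last image the cap top was within about 1.5 px of where it should be for an upright bottle right down in the sleeve. The tool was clear, with about 0 N on it.

**Checks that disagreed or were missed:**
- **Off target at the pick-up:** Joints 5 and 6 reached their limits when I gripped the holder, so the tool stopped about 7 mm off and slightly tilted. The holder centred itself in the jaws.
- **Millimetre-level differences:** Camera and tool readings disagreed by about 1–3 mm. I corrected this before the keyholes and before the bottle went in.
- **Last picture not viewed:** The 12-picture viewing limit was reached, so I checked the last image only by its pixel values.
- **Surroundings not re-measured:** I did not measure the other two holders, label roll, tape or marker again at the end. The arm felt no unexpected contact, and holder_a and holder_c looked undisturbed when last seen, which for holder_c was before I took the bottle out of it.

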